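# Rack the incoming specimens

## Robot

A 7-joint arm with a two-finger parallel gripper is mounted at the origin on the work surface. World frame = base frame: x ahead of the robot, y to its left, z up, the work surface at z = 0. Lengths are in mm, angles in rad, forces in N, time in s.
With the tool pointing down it reaches from about 425 to 925 mm from the base axis. Payload 6.8 kg.
Tool frame: the origin (TCP) lies on the mounting face of the last link; the fingertips stand 182 mm ahead of it and the grasp point (between the pads) lies 163 mm ahead of it; x points along the fingers, y is the direction in which the jaws open and shut, and the axes are right-handed (so a half turn about x gives the same grasp; the last joint's range is limited). The gripper opens to 88 mm and grips with 3 to 60 N. Pads are 20 mm wide; open, the fingers measure 115 mm over their backs; the gripper's body (75 mm by 178 mm) begins 61 mm behind the grasp point.
Start: joints at [1.121, 0.477, 0.022, 1.555, -0.011, 1.109, -0.083], TCP at [226.255, -635.965, 404.664] pointing down, gripper open.
Joint ranges: [-2.96, 2.96], [-0.34, 2.1], [-1.41, 1.46], [0.24, 2.44], [-1.37, 4.51], [0.17, 1.92], [-2.96, 2.96]. Speed limits (rad/s): [2.39, 2.39, 3.14, 3.14, 3.14, 3.14, 3.14].

## Interface

Orientations are given as a unit quaternion [x, y, z, w].
In Python, from workcell import * gives the robot as it stands.
- The arm moves only by the tool arm_command, never from a script. Its argument "targets" is a list of rows, each an object with "slide": the shift along the tool's x, y, z each as a share of 0.1 m, from -1 to 1, a list of three; "dr": the turn, a rotation vector about the tool's x, y, z each as a share of 90 degrees, from -1 to 1, a list of three; "jaw": the opening, from 0 (shut) to 1 (fully open). A call has 1 to 8 rows; each row shifts and turns the commanded pose from where the row before left it, along the tool's axes as they then stand; what a row does not reach is not made up. A row lasts 1/8 s, in which the tool goes at most 62.5 mm and 10.7 degrees, less where a joint would pass 70% of its speed; a pose out of reach is approached as far as the arm can. A call with a number of a shift or a turn outside -1 to 1 is refused whole. A call with a gripper value outside its range is refused whole. The fingers move at their own pace and stop on an object; "force" is the grip in N (left out, the last holds). Time passes only in rows, so rows that do not move let the fingers close. It gives the time, the measured TCP pose, the force and the opening at its end, in the units of the state.
- observe(): the state, without advancing time (a new reading comes with each control period).
- read_camera(name): name is "side" or "top" or "wrist"; returns (picture, depth): 384x512x3 uint8, red, green, blue; 384x512 float32, mm along the optical axis (not along the pixel's ray), 0 where there is no reading.
- get_calibration(name): a dict with "mtx" (3x3 intrinsics, pixels), "rvec" (rotation vector, rad) and "tvec" (3), from world to camera coordinates, as OpenCV has them. Camera axes: x right, y down, z forward; pixel columns grow to the right and rows downward; lengths in mm; the calibration is good to about 2 mm. A picture is of the moment at which its call begins: read the wrist's pose just before it. get_calibration takes no time and is no camera call; for the wrist camera it gives the pose at the moment of the call.
- close_job(): hands the job in, once; it reports no verdict.
The state is a dict: "time": time; "qpos": joint angles; "joint_velocities": joint speeds; "joint_torque": joint torques, N m; "eef_pos": TCP position; "ee_rot": TCP orientation; "ft_force": force on the tool from outside, world axes, zero at the start; "wrist_torque": the same for the moment, N m; "gripper_width": finger opening in mm.
Only numpy, scipy, OpenCV 4.12 (cv2) and the standard library are available. Lean on these libraries where they do the work, as an engineer would, in place of code of your own. Each camera call takes 0.05 s, during which the arm holds its last target.

## Task

Four specimens have arrived on the reception bench: a specimen cup, a square water bottle, a slim culture bottle and a slide box. Put each into the empty pocket of the rack that is made for its kind (the other pocket already holds one like it), fully down on the pocket's floor and upright. Keep them upright on the way, set them down rather than drop them, and leave the dispenser bottle and the wire tube rack where they are.

Things in the scene. Friction and masses are not known exactly. Their poses are not given: they have to be found in the camera images.
- cup_mid (a point): Wide, squat, round specimen cup with ribbed screw cap, standing on the bench; 70 mm high, foot 44 mm in diameter widening to 49 mm, cap 54 mm in diameter over the top 15 mm (best gripped by the cap). About 90 g. Point: its centre, 35 mm above its foot; z up its axis.
- square_mid (a point): White square plastic water-sample bottle, standing; 112 mm high; body 50 x 50 mm up to 78 mm, sloping shoulder to 92 mm, then a round ribbed screw cap 34 mm in diameter over the top 20 mm (grip the cap or the body). About 140 g. Point: its centre on the axis, 56 mm above its foot; x and y square to its flat sides, z up.
- culture_mid (a point): Slim, round, brown glass culture bottle, standing; 118 mm high; body 34 mm in diameter up to 82 mm, tapering to a 22 mm neck at 94 mm, metal crimp cap 26 mm in diameter over the top 18 mm. About 100 g. Point: its centre on the axis, 59 mm above its foot; z up.
- slides_mid (a point): Oblong grey microscope-slide box with shut lid, lying flat; 86 mm long (its x axis), 36 mm wide (y), 40 mm high. About 70 g. Grip it across the 36 mm width in its upper part, so that the fingertips stay clear of the rack when it is set down. Point: its centre, 20 mm above its underside; z up.
- cup_place (a point): The empty pocket of the cup rack: blue block 156 x 76 mm, 18 mm high, fixed to the bench, with two round pockets 60 mm in diameter and 12 mm deep. Point: centre of the empty pocket's floor, 6 mm above the bench. The rack's x axis runs along the block from the empty pocket to the taken one, where a like cup stands with its axis 76 mm along +x; z up.
- square_place (a point): The empty pocket of the square-bottle rack: blue block 156 x 82 mm, 26 mm high, fixed, with two square pockets 66 x 66 mm, 20 mm deep, sides along the rack's x and y. Point: centre of the empty pocket's floor, 6 mm above the bench. x runs along the block to the taken pocket, where a like bottle stands 76 mm along +x; z up.
- culture_place (a point): The empty pocket of the culture-bottle rack: blue block 130 x 68 mm, 26 mm high, fixed, with two round pockets 50 mm in diameter and 20 mm deep. Point: centre of the empty pocket's floor, 6 mm above the bench. x runs along the block to the taken pocket, where a like bottle stands 62 mm along +x; z up.
- slides_place (a point): The empty pocket of the slide-box rack: blue block 228 x 68 mm, 14 mm high, fixed, with two oblong pockets 102 mm (along the rack's x) x 52 mm, 8 mm deep, end to end. Point: centre of the empty pocket's floor, 6 mm above the bench. x runs along the block to the taken pocket, where a like box lies 112 mm along +x; z up.
- alcohol: Bystander: white pump dispenser bottle, 64 mm in diameter, 188 mm high. Origin: centre of its underside.
- tube_rack: Bystander: white wire tube rack with small capped tubes, 164 x 66 mm, 102 mm high over the caps. Origin: centre of its underside; x along its length.
Mind the look-alikes: they are no part of the job. Leave any orange or yellow look-alike of the part that bears cup_mid alone.

How it is judged (in metres and radians):
At the end, for the whole second after the job is handed in: Each of the four specimens stands in the empty pocket of its own rack: its centre within 13 mm (horizontally) of the pocket's centre, its underside within 4 mm of the pocket's floor, tilted less than 0.1 rad, and at rest (under 0.02 m/s) (horizontal distance between cup_mid and cup_place below 0.013 m and z of cup_mid in the frame of cup_place between 0.031 and 0.039 m and angle between each of cup_mid, square_mid, culture_mid, slides_mid's own z axis and vertical below 0.1 rad and linear speed of each of cup, square, culture, slides below 0.02 m/s and horizontal distance between square_mid and square_place below 0.013 m and z of square_mid in the frame of square_place between 0.052 and 0.06 m and horizontal distance between culture_mid and culture_place below 0.013 m and z of culture_mid in the frame of culture_place between 0.055 and 0.063 m and horizontal distance between slides_mid and slides_place below 0.013 m and z of slides_mid in the frame of slides_place between 0.016 and 0.024 m); the robot touches nothing.
It fails at once if a specimen is tipped more than 45 degrees (angle between any of cup_mid, square_mid, culture_mid, slides_mid's own z axis and vertical above 0.8 rad).
It fails at once if a specimen is dropped or thrown (faster than 0.75 m/s while the robot does not touch it) ((linear speed of cup above 0.75 m/s and contact force between cup and the arm below 0.01 N and contact force between cup and the fingers below 0.01 N) or (linear speed of square above 0.75 m/s and contact force between square and the arm below 0.01 N and contact force between square and the fingers below 0.01 N) or (linear speed of culture above 0.75 m/s and contact force between culture and the arm below 0.01 N and contact force between culture and the fingers below 0.01 N) or (linear speed of slides above 0.75 m/s and contact force between slides and the arm below 0.01 N and contact force between slides and the fingers below 0.01 N)).
It fails at once if the dispenser bottle or the wire tube rack is moved more than 30 mm (distance of any of alcohol, tube_rack from where it was at the start of the episode above 0.03 m).
It also fails if it takes over 122 s, if anything falls off the work surface, if the arm or the gripper's body presses on something with over 40 N, if the wrist force passes 120 N, or if a joint passes its speed limit or range.

## Working session

There is one attempt and no reset: what is moved stays moved. The work goes in short steps, Python scripts to look and compute and a tool call to move; the robot and the scene stay as the last step left them, time stands still between calls to the robot, and variables do not carry over. Pictures are saved under pics/ and viewed, and the job is handed in when it is done.

Besides the shell and the picture viewer there is one more tool, called after "Call:" as name([rows], argument=value, ...), one row to a line, values as JSON. arm_command: Moves the arm, as the interface text tells. Shift numbers are shares of 0.1 m and turn numbers shares of 90 degrees, none past 1 either way. Its arguments: {"type":"object","properties":{"targets":{"type":"array","items":{"type":"object","properties":{"slide":{"type":"array","items":{"type":"number"}},"dr":{"type":"array","items":{"type":"number"}},"jaw":{"type":"number"}}}},"force":{"type":"number"}},"required":["targets"]}

```bash
ls; mkdir -p pics
python3 - <<'E'
from workcell import *
import cv2, numpy as np
s=observe(); print(s)
for n in ["side","top","wrist"]:
    c=get_calibration(n); print(n,c)
    p,d=read_camera(n)
    np.savez(f"pics/{n}0.npz",p=p,d=d,**c)
    cv2.imwrite(f"pics/{n}0.png",cv2.resize(p[:,:,::-1],(800,600),interpolation=cv2.INTER_CUBIC))
E
```

```text
pics
{'time': 0.0, 'qpos': array([ 1.12093134,  0.47775444,  0.0223662 ,  1.5564093 , -0.01151828,
        1.10929384, -0.08310751]), 'joint_velocities': array([ 0.0006005 ,  0.00020807, -0.00106576, -0.00080636,  0.00156653,
        0.00039397,  0.00074373]), 'joint_torque': array([-5.89430438e-04, -5.82839870e+01,  1.53486181e+00, -2.72603971e+01,
       -5.42920840e-02,  1.70268217e-02,  1.52045200e-04]), 'eef_pos': array([ 226.13564462, -635.71202116,  403.73036584]), 'ee_rot': array([-0.69666164, -0.12083505,  0.69695555, -0.11964283]), 'ft_force': array([ 0.62647697, -0.44873903, -0.25762463]), 'wrist_torque': array([-0.00295346,  0.02267023,  0.00153794]), 'gripper_width': 87.64930295510436}
side {'mtx': array([[468.46985794,   0.        , 256.13861186],
       [  0.        , 468.46985794, 182.35933709],
       [  0.        ,   0.        ,   1.        ]]), 'rvec': array([ 0.31539404, -2.79875994,  1.16156845]), 'tvec': array([ 470.72498817,  135.73387705, 1383.85547848])}
top {'mtx': array([[429.17751488,   0.        , 262.63207736],
       [  0.        , 429.17751488, 192.32133329],
       [  0.        ,   0.        ,   1.        ]]), 'rvec': array([ 2.19672597, -2.13738725,  0.10310447]), 'tvec': array([  14.17874568,  483.49558981, 1267.03668366])}
wrist {'mtx': array([[297.05032799,   0.        , 254.16328876],
       [  0.        , 297.05032799, 193.49038972],
       [  0.        ,   0.        ,   1.        ]]), 'rvec': array([-2.37597503,  1.67503268,  0.23549658]), 'tvec': array([-673.69289443,  -33.83060306,  390.76600546])}
```

View pics/top0.png

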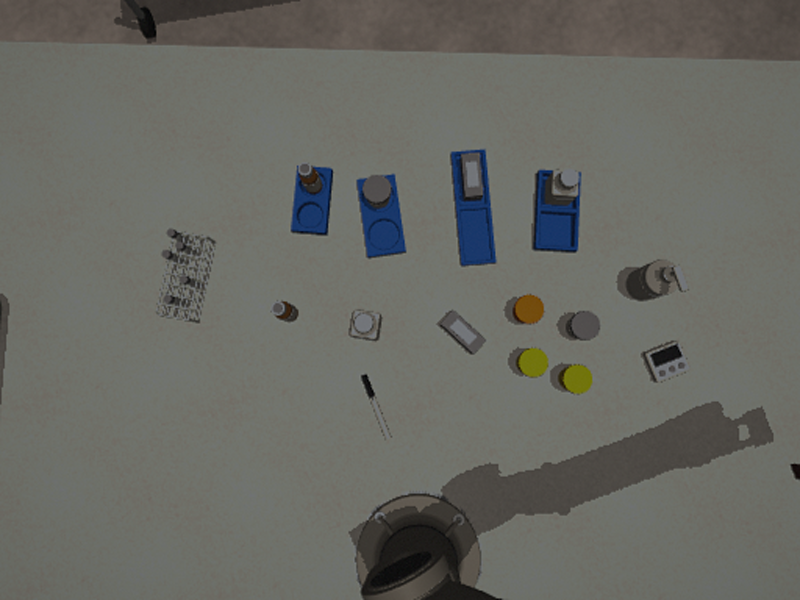

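View pics/side0.png

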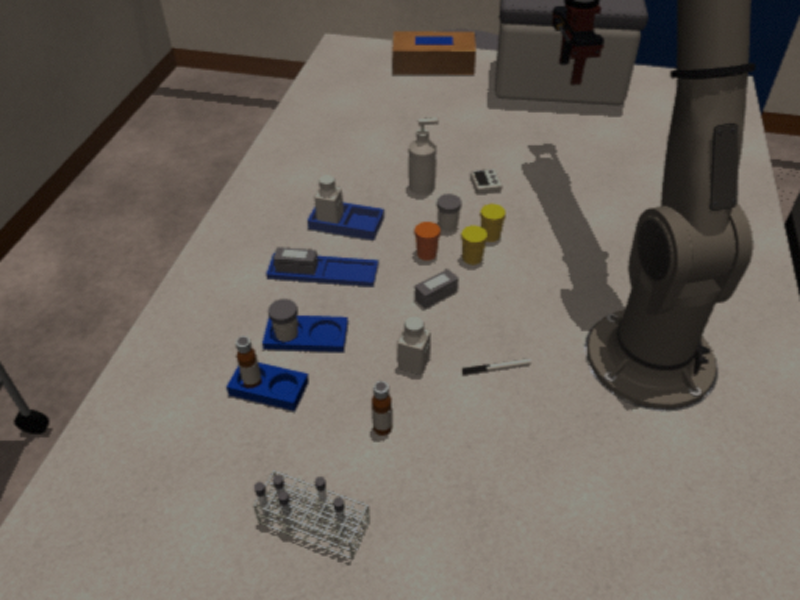

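View pics/wrist0.png

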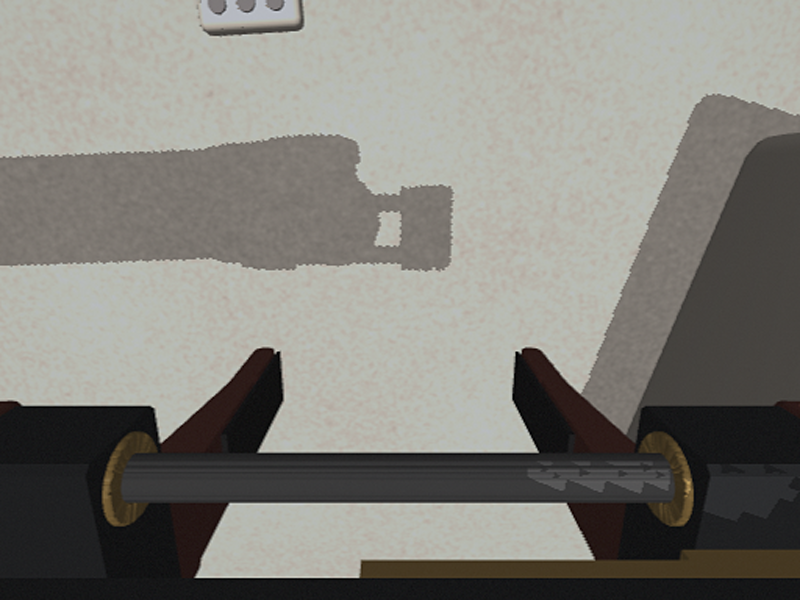

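The top view (800x600 scale) has cup-like candidates at orange (528,309), yellow (533,362) and (577,379), and grey (584,325). The grey one fits: it matches the taken pocket's cup and isn't orange or yellow. Next I'll crop in and measure from masks and depth.

```bash
cat > h.py <<'E'
import numpy as np, cv2
def load(f):
    z=np.load(f); return z
def cloud(z):
    d=z['d'].astype(float); R=cv2.Rodrigues(z['rvec'])[0]; t=z['tvec'].ravel()
    v,u=np.indices(d.shape); K=z['mtx']
    pc=np.stack([(u-K[0,2])/K[0,0]*d,(v-K[1,2])/K[1,1]*d,d],-1)
    w=(pc-t)@R; w[d<=0]=np.nan
    return w
def ray(z,u,v,h):
    R=cv2.Rodrigues(z['rvec'])[0]; t=z['tvec'].ravel(); K=z['mtx']
    c=-R.T@t; r=R.T@np.array([(u-K[0,2])/K[0,0],(v-K[1,2])/K[1,1],1.])
    return c+r*(h-c[2])/r[2]
def proj(z,P):
    return cv2.projectPoints(np.array(P,float).reshape(-1,3),z['rvec'],z['tvec'],z['mtx'],None)[0].reshape(-1,2)
E
python3 - <<'E'
from h import *
z=load('pics/top0.npz'); w=cloud(z); p=z['p']
S=1.5625
for n,(u,v) in dict(table=(300,420),cupcap=(584,325),cuptop_rack=(377,190),culture=(280,306),square=(364,323),slides=(463,331),orange=(528,309),sqr=(569,178),cur=(306,170),slr=(472,175),blockcup=(384,236),blocksl=(477,232),blocksq=(558,230),blockcu=(310,214)).items():
    a=w[int(v/S)-1:int(v/S)+2,int(u/S)-1:int(u/S)+2].reshape(-1,3); print(n,np.nanmedian(a,0).round(1))
crop=p[130:260,160:450,::-1]; cv2.imwrite('pics/crop1.png',cv2.resize(np.clip(crop*1.6,0,255).astype(np.uint8),None,fx=2.7,fy=2.7,interpolation=cv2.INTER_CUBIC))
crop=p[85:175,170:390,::-1]; cv2.imwrite('pics/crop2.png',cv2.resize(np.clip(crop*1.6,0,255).astype(np.uint8),None,fx=3.6,fy=3.6,interpolation=cv2.INTER_CUBIC))
# objects by height
hm=w[...,2]>12
hm&= (w[...,0]>350)&(w[...,0]<1000)
n,l,st,c=cv2.connectedComponentsWithStats(hm.astype(np.uint8))
for i in range(1,n):
    if st[i,4]>30:
        a=w[l==i]; print(i,st[i].tolist(),a.min(0).round(),a.max(0).round())
E
```

```text
table [ 2.502e+02  2.338e+02 -2.000e-01]
cupcap [ 441.5 -292.8   69.9]
cuptop_rack [686.1  96.3  76.6]
culture [459.6 260.1 116.4]
square [433.4 111.5 110.3]
slides [428.4 -72.8  39.6]
orange [ 470.6 -188.2   69.9]
sqr [ 708.5 -254.8  117.6]
cur [707.  224.6 124.7]
slr [727.3 -84.5  47.2]
blockcup [611.3  85.4   5.2]
blocksl [625.3 -99.3   6.7]
blocksq [ 633.4 -259.4    4.9]
blockcu [654.4 232.4   7. ]
1 [289, 96, 23, 35, 522] [ 679. -115.   12.] [789. -46.  55.]
3 [186, 104, 27, 46, 748] [611. 191.  12.] [743. 266. 127.]
4 [342, 108, 30, 53, 921] [ 589. -299.   12.] [ 749. -209.  124.]
5 [228, 111, 32, 54, 898] [568.  41.  12.] [735. 141.  83.]
6 [292, 115, 25, 54, 172] [ 562. -133.   12.] [728. -58.  22.]
11 [99, 147, 38, 60, 910] [431. 415.  13.] [600. 506. 108.]
14 [294, 156, 12, 14, 47] [ 558. -100.   12.] [598. -65.  19.]
16 [401, 166, 40, 27, 723] [ 496. -448.   12.] [ 561. -390.  192.]
17 [328, 189, 20, 19, 292] [ 442. -219.   17.] [ 495. -166.   76.]
19 [173, 193, 17, 13, 169] [437. 247.  15.] [470. 277. 124.]
20 [224, 198, 20, 20, 329] [405.  84.  14.] [459. 137. 118.]
21 [282, 199, 29, 28, 368] [ 385. -115.   13.] [464. -31.  47.]
22 [363, 199, 21, 19, 314] [ 416. -323.   20.] [ 468. -269.   78.]
23 [412, 218, 30, 24, 479] [ 350. -510.   12.] [ 420. -424.   27.]
24 [331, 223, 20, 17, 275] [ 350. -228.   18.] [ 396. -174.   76.]
25 [358, 233, 21, 7, 101] [ 351. -309.   17.] [ 369. -258.   77.]
```

View pics/crop1.png

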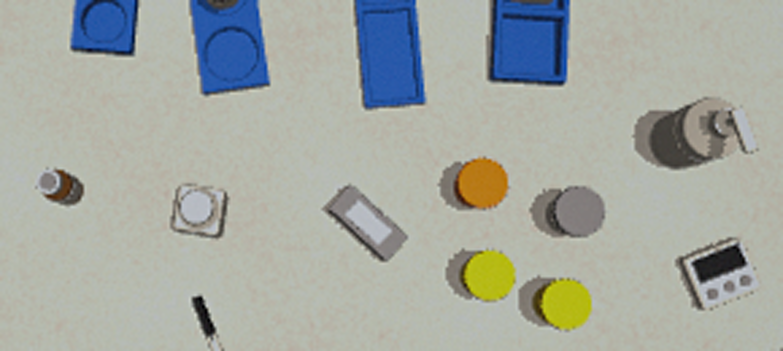

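View pics/crop2.png

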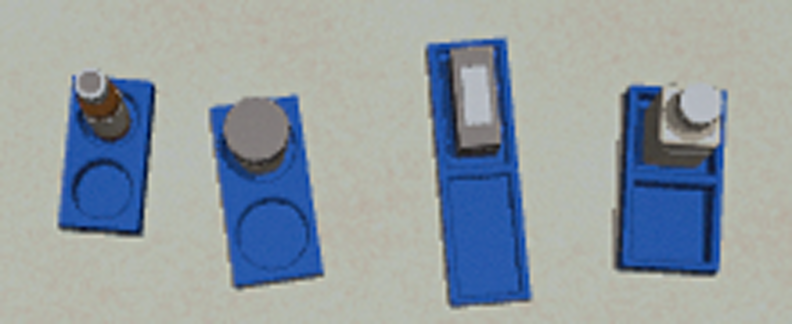

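```bash
cat > m.py <<'E'
from h import *
import sys
def blue(p):
    p=p.astype(int); return (p[...,2]>p[...,0]+35)&(p[...,2]>p[...,1]+20)
racks=dict(culture=((655,230),26,(130,68),31),cup=(( 640,90),18,(156,76),38),slides=((680,-95),14,(228,68),56),square=((670,-258),26,(156,82),38))
for cam in ['top','side']:
    z=load(f'pics/{cam}0.npz'); w=cloud(z); b=blue(z['p'])
    for n,(c,h,dim,off) in racks.items():
        near=np.hypot(w[...,0]-c[0],w[...,1]-c[1])<dim[0]*.75
        m=b&near&(abs(w[...,2]-h)<3)
        P=w[m][:,:2]
        # drop outliers
        r=cv2.minAreaRect(P.astype(np.float32)); bx=cv2.boxPoints(r)
        e=[bx[1]-bx[0],bx[2]-bx[1]]; e=max(e,key=np.linalg.norm); e=e/np.linalg.norm(e)
        if e[0]<0:e=-e
        ctr=np.array(r[0]); place=ctr-e*off
        mf=b&near&(abs(w[...,2]-6)<3)&(np.hypot(w[...,0]-place[0],w[...,1]-place[1])<70)
        F=w[mf][:,:2]; F=F[(F-ctr)@e<-off+52]
        print(cam,n,len(P),'ctr',ctr.round(1),'size',np.round(r[1],1),'yaw',round(np.degrees(np.arctan2(e[1],e[0])),1),'place',place.round(1),'floor',len(F),np.array(cv2.minAreaRect(F.astype(np.float32))[0]).round(1))
    objs=dict(cup=((441,-294),70,27,(45,62)),square=((433,111),112,17,(30,70)),culture=((455,261),118,13,(20,75)),slides=((427,-73),40,45,(15,30)),orange=((469,-191),70,27,0))
    for n,(c,h,r,_) in objs.items():
        m=(np.hypot(w[...,0]-c[0],w[...,1]-c[1])<65)&(abs(w[...,2]-h)<5)
        P=w[m][:,:2].astype(np.float32)
        rr=cv2.minAreaRect(P); print(cam,n,len(P),'mean',P.mean(0).round(1),'rect',np.round(rr[0],1),np.round(rr[1],1),round(rr[2],1),'circ',cv2.minEnclosingCircle(P))
    m=(np.hypot(w[...,0]-433,w[...,1]-111)<65)&(w[...,2]>55)&(w[...,2]<98)
    rr=cv2.minAreaRect(w[m][:,:2].astype(np.float32)); print('sq body',rr)
E
python3 m.py
```

```text
top culture 351 ctr [677.4 228.2] size [ 68.5 130.5] yaw -2.7 place [646.5 229.7] floor 154 [661.7 231.4]
top cup 448 ctr [644.6 127.4] size [156.6 149.6] yaw 9.9 place [607.2 120.9] floor 209 [621.9  81.7]
top slides 457 ctr [674.7 -88.8] size [234.5 321.9] yaw -65.4 place [651.4 -37.9] floor 186 [655.6 -79.5]
top square 268 ctr [ 669.1 -254. ] size [ 82.2 155.7] yaw -2.6 place [ 631.2 -252.3] floor 332 [ 642.2 -254.8]
top cup 265 mean [ 441.7 -295.9] rect [ 441.1 -296.7] [52.8 52.2] 67.7 circ ((441.58087158203125, -295.99761962890625), 27.374149322509766)
top square 115 mean [431.7 110.7] rect [432.  111.4] [30.9 34.2] 0.9 circ ((431.7742614746094, 111.27991485595703), 17.278953552246094)
top culture 65 mean [453.9 264.2] rect [453.8 264.1] [22.6 25.1] 2.1 circ ((454.1129455566406, 264.3116760253906), 12.739425659179688)
top slides 332 mean [424.8 -72.7] rect [425.4 -72.8] [84.7 36.3] 48.6 circ ((425.6527099609375, -73.04624938964844), 45.018184661865234)
top orange 254 mean [ 469.5 -192.2] rect [ 469.4 -192.3] [49.7 52.4] 0.6 circ ((469.5059509277344, -192.87460327148438), 27.3083
[... 648 characters left out ...]
 -296.29949951171875), 30.308130264282227)
side square 98 mean [431.4 113.4] rect [431.9 112.7] [33.  33.9] 87.8 circ ((431.9257507324219, 112.21842193603516), 18.09518051147461)
side culture 72 mean [453.2 266.6] rect [453.6 265.5] [23.1 25.8] 12.7 circ ((453.9376220703125, 264.8993225097656), 13.92870044708252)
side slides 234 mean [424.1 -69.8] rect [424.6 -70.3] [91.2 39.2] 50.1 circ ((424.78363037109375, -70.46977996826172), 46.92538070678711)
side orange 147 mean [ 468. -190.] rect [ 468.4 -191.6] [49.7 52.7] 11.2 circ ((469.3081359863281, -191.6793670654297), 28.913908004760742)
sq body ((431.1526794433594, 114.1151123046875), (48.80180740356445, 50.61592483520508), 83.23082733154297)
```

```bash
cat > m2.py <<'E'
from h import *
for cam in ['top','side']:
    z=load(f'pics/{cam}0.npz'); w=cloud(z); p=z['p'].astype(int)
    b=(p[...,2]>p[...,0]+25)&(p[...,2]>p[...,1]+12)
    for n,c,h,off,L in [('cup',(645,90),18,38,156),('slides',(680,-92),14,56,228)]:
        ok=np.nan_to_num((abs(w[...,1]-c[1])<60)&(abs(w[...,0]-c[0])<150)).astype(bool)
        nc,l,st,_=cv2.connectedComponentsWithStats((b&ok).astype(np.uint8))
        i=1+np.argmax(st[1:,4]); m=(l==i)&(abs(w[...,2]-h)<3)
        r=cv2.minAreaRect(w[m][:,:2].astype(np.float32)); bx=cv2.boxPoints(r)
        e=max([bx[1]-bx[0],bx[2]-bx[1]],key=np.linalg.norm); e=e/np.linalg.norm(e); e=e if e[0]>0 else -e
        print(cam,n,np.round(r[0],1),np.round(r[1],1),'yaw',np.degrees(np.arctan2(e[1],e[0])).round(1),'place',(np.array(r[0])-e*off).round(1))
E
python3 m2.py
python3 - <<'E'
import numpy as np
from scipy.spatial.transform import Rotation as R
print(R.from_quat([-0.69666164, -0.12083505,  0.69695555, -0.11964283]).as_matrix().round(3))
E
```

```text
top cup [651.   91.1] [156.7  75.9] yaw 9.9 place [613.6  84.6]
top slides [674.2 -89.9] [228.4  68.1] yaw 6.1 place [618.5 -95.9]
side cup [650.5  91.8] [155.8  80.7] yaw 10.2 place [613.1  85. ]
side slides [673.3 -87.1] [227.6  75.8] yaw 6.6 place [617.6 -93.5]
[[-0.001  0.335 -0.942]
 [ 0.002 -0.942 -0.335]
 [-1.    -0.002  0.   ]]
```

```bash
cat > plan.py <<'E'
# usage: plan.py gx gy gz [jaw angle deg]  (grasp point target) -> tool-axis totals
import sys, numpy as np
from scipy.spatial.transform import Rotation as R
from workcell import *
s=observe(); M=R.from_quat(s['ee_rot']).as_matrix(); p=s['eef_pos']; g=p+163*M[:,0]
psi=np.degrees(np.arctan2(M[1,1],M[0,1]))
print('t',round(s['time'],2),'grasp',g.round(1),'psi',psi.round(1),'xaxis',M[:,0].round(3),'w',round(s['gripper_width'],1),'F',s['ft_force'].round(1),'q7',s['qpos'][6].round(2),s['qpos'][0].round(2))
a=[float(x) for x in sys.argv[1:]]
if a:
    D=np.array(a[:3])-g
    print('slide',(M.T@D/100).round(3),'|D|',np.linalg.norm(D).round(0))
    if len(a)>3:
        d=(a[3]-psi+90)%180-90
        print('turn about x total',round(-d/90,3)); c,sn=np.cos(np.radians(psi+d)),np.sin(np.radians(psi+d))
        print('after turn slide',np.round([-D[2]/100,(D[0]*c+D[1]*sn)/100,(D[0]*sn-D[1]*c)/100],3))
E
python3 plan.py 441.2 -295.5 180; python3 plan.py 441.2 -295.5 100
```

```text
t 0.15 grasp [ 226.1 -635.6  240.9] psi -70.4 xaxis [-0.001  0.001 -1.   ] w 87.9 F [ 0.4 -0.4  0.2] q7 -0.08 1.12
slide [ 0.612 -2.482 -3.166] |D| 407.0
t 0.15 grasp [ 226.1 -635.6  240.9] psi -70.4 xaxis [-0.001  0.001 -1.   ] w 87.9 F [ 0.4 -0.4  0.2] q7 -0.08 1.12
slide [ 1.412 -2.481 -3.167] |D| 426.0
```

Call:
arm_command([
  {"slide": [0.07,-0.31,-0.395],"dr": [0,0,0],"jaw": 1},
  {"slide": [0.07,-0.31,-0.395],"dr": [0,0,0],"jaw": 1},
  {"slide": [0.07,-0.31,-0.395],"dr": [0,0,0],"jaw": 1},
  {"slide": [0.07,-0.31,-0.395],"dr": [0,0,0],"jaw": 1},
  {"slide": [0.07,-0.31,-0.395],"dr": [0,0,0],"jaw": 1},
  {"slide": [0.07,-0.31,-0.395],"dr": [0,0,0],"jaw": 1},
  {"slide": [0.07,-0.31,-0.395],"dr": [0,0,0],"jaw": 1},
  {"slide": [0.07,-0.31,-0.395],"dr": [0,0,0],"jaw": 1},
], force=20)

```text
time: 1.15
eef_pos: [441.5, -294.9, 348.4]
ee_rot: [0.697, 0.12, -0.697, 0.12]
ft_force: [1.2, -0.5, -0.6]
gripper_width: 87.7
```

```bash
python3 plan.py 441.2 -295.5 62
python3 - <<'E'
from workcell import *
import cv2,numpy as np
c=get_calibration('wrist');p,d=read_camera('wrist')
np.savez('pics/wrist1.npz',p=p,d=d,**c)
cv2.imwrite('pics/wrist1.png',p[:,:,::-1])
E
```

```text
t 1.15 grasp [ 441.5 -294.9  185.4] psi -70.4 xaxis [ 0. -0. -1.] w 87.7 F [ 1.2 -0.5 -0.6] q7 -0.81 0.58
slide [1.234 0.004 0.004] |D| 123.0
```

View pics/wrist1.png

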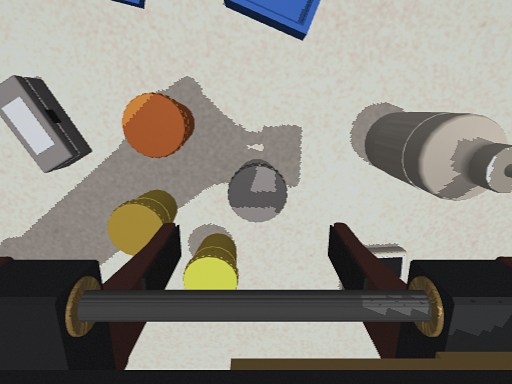

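The wrist view has the grey cup at (257,190), centred between the fingers. The orange one (157,125) and the yellow ones (140,225) and (212,270) are clear of the jaws, so I'll descend.

Call:
arm_command([
  {"slide": [0.4,0,0],"dr": [0,0,0],"jaw": 1},
  {"slide": [0.4,0,0],"dr": [0,0,0],"jaw": 1},
  {"slide": [0.3,0,0],"dr": [0,0,0],"jaw": 1},
  {"slide": [0.13,0,0],"dr": [0,0,0],"jaw": 1},
  {"slide": [0,0,0],"dr": [0,0,0],"jaw": 0},
  {"slide": [0,0,0],"dr": [0,0,0],"jaw": 0},
  {"slide": [0,0,0],"dr": [0,0,0],"jaw": 0},
  {"slide": [0,0,0],"dr": [0,0,0],"jaw": 0},
], force=20)

```text
time: 2.2
eef_pos: [441.1, -296.7, 226.5]
ee_rot: [0.697, 0.12, -0.696, 0.121]
ft_force: [0.0, -0.4, 3.0]
gripper_width: 53.2
```

```bash
python3 plan.py 613.4 84.8 180
```

```text
t 2.2 grasp [ 441.4 -296.8   63.5] psi -70.4 xaxis [ 0.001 -0.001 -1.   ] w 53.2 F [ 0.  -0.4  3. ] q7 -0.84 0.57
slide [-1.166 -3.018 -2.901] |D| 435.0
```

Call:
arm_command([
  {"slide": [-0.2,0,0],"dr": [0,0,0],"jaw": 0},
  {"slide": [-0.35,0,0],"dr": [0,0,0],"jaw": 0},
  {"slide": [-0.4,0,0],"dr": [0,0,0],"jaw": 0},
  {"slide": [-0.2,0,0],"dr": [0,0,0],"jaw": 0},
])

```text
time: 2.7
eef_pos: [441.1, -296.6, 343.1]
ee_rot: [0.698, 0.119, -0.696, 0.121]
ft_force: [0.5, -0.1, -1.3]
gripper_width: 53.1
```

Call:
arm_command([
  {"slide": [0,-0.2,-0.2],"dr": [0,0,0],"jaw": 0},
  {"slide": [0,-0.4,-0.385],"dr": [0,0,0],"jaw": 0},
  {"slide": [0,-0.4,-0.385],"dr": [0,0,0],"jaw": 0},
  {"slide": [0,-0.4,-0.385],"dr": [0,0,0],"jaw": 0},
  {"slide": [0,-0.4,-0.385],"dr": [0,0,0],"jaw": 0},
  {"slide": [0,-0.4,-0.385],"dr": [0,0,0],"jaw": 0},
  {"slide": [0,-0.4,-0.385],"dr": [0,0,0],"jaw": 0},
  {"slide": [0,-0.4,-0.385],"dr": [0,0,0],"jaw": 0},
])

```text
time: 3.7
eef_pos: [613.5, 84.8, 340.8]
ee_rot: [0.697, 0.12, -0.697, 0.12]
ft_force: [1.4, -0.4, -0.3]
gripper_width: 53.2
```

```bash
python3 plan.py 613.4 84.8 69.5
```

```text
t 3.7 grasp [613.5  84.8 177.8] psi -70.4 xaxis [ 0. -0. -1.] w 53.2 F [ 1.4 -0.4 -0.3] q7 -1.59 -0.04
slide [ 1.083e+00 -1.000e-03  1.000e-03] |D| 108.0
```

Call:
arm_command([
  {"slide": [0.35,0,0],"dr": [0,0,0],"jaw": 0},
  {"slide": [0.35,0,0],"dr": [0,0,0],"jaw": 0},
  {"slide": [0.25,0,0],"dr": [0,0,0],"jaw": 0},
  {"slide": [0.06,0,0],"dr": [0,0,0],"jaw": 0},
  {"slide": [0.04,0,0],"dr": [0,0,0],"jaw": 0},
  {"slide": [0.03,0,0],"dr": [0,0,0],"jaw": 0},
  {"slide": [0,0,0],"dr": [0,0,0],"jaw": 0},
])

```text
time: 4.58
eef_pos: [613.3, 83.3, 233.3]
ee_rot: [0.697, 0.12, -0.696, 0.12]
ft_force: [0.4, -0.3, -1.7]
gripper_width: 53.3
```

```bash
cat > snap.py <<'E'
import sys
from workcell import *
import cv2,numpy as np
n,cam=sys.argv[1],sys.argv[2]
c=get_calibration(cam);p,d=read_camera(cam)
np.savez(f'pics/{n}.npz',p=p,d=d,**c)
q=p[:,:,::-1]
if len(sys.argv)>3:
    a=[int(x) for x in sys.argv[3:7]]; q=q[a[1]:a[3],a[0]:a[2]]
    f=min(800/q.shape[1],600/q.shape[0]); q=cv2.resize(q,None,fx=f,fy=f,interpolation=cv2.INTER_CUBIC)
cv2.imwrite(f'pics/{n}.png',q)
E
python3 plan.py; python3 snap.py w2 wrist
```

```text
t 4.58 grasp [613.5  83.3  70.3] psi -70.4 xaxis [ 0.001  0.    -1.   ] w 53.3 F [ 0.4 -0.3 -1.7] q7 -1.63 -0.06
```

View pics/w2.png

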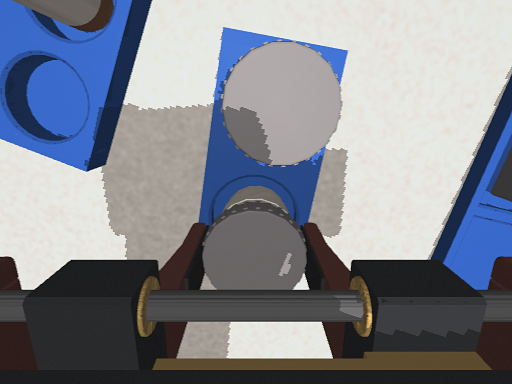

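The cup (254,260) is held over and inside the empty pocket. The weight still shows, so I'll ease it down a little and release.

Call:
arm_command([
  {"slide": [0.01,0,0],"dr": [0,0,0],"jaw": 0},
  {"slide": [0.01,0,0],"dr": [0,0,0],"jaw": 0},
  {"slide": [0,0,0],"dr": [0,0,0],"jaw": 0},
])

```text
time: 5.0
eef_pos: [613.8, 83.5, 232.5]
ee_rot: [0.698, 0.12, -0.696, 0.12]
ft_force: [-3.1, -0.4, 9.9]
gripper_width: 53.5
```

Contact (9.9 N up). Release and rise.

Call:
arm_command([
  {"slide": [0,0,0],"dr": [0,0,0],"jaw": 0.75},
  {"slide": [0,0,0],"dr": [0,0,0],"jaw": 0.75},
  {"slide": [0,0,0],"dr": [0,0,0],"jaw": 0.75},
  {"slide": [-0.2,0,0],"dr": [0,0,0],"jaw": 0.75},
  {"slide": [-0.4,0,0],"dr": [0,0,0],"jaw": 0.75},
  {"slide": [-0.4,0,0],"dr": [0,0,0],"jaw": 1},
  {"slide": [-0.2,0,0],"dr": [0,0,0],"jaw": 1},
])

```text
time: 5.88
eef_pos: [613.6, 83.5, 354.7]
ee_rot: [0.698, 0.12, -0.695, 0.12]
ft_force: [0.9, 0.5, -0.6]
gripper_width: 82.5
```

```bash
python3 plan.py 431.8 112 190 -97; python3 snap.py t2 top 160 80 400 260
```

```text
t 5.88 grasp [614.3  83.7 191.7] psi -70.4 xaxis [ 0.004  0.001 -1.   ] w 82.5 F [ 0.9  0.5 -0.6] q7 -1.58 -0.04
slide [ 0.009 -0.878  1.625] |D| 185.0
turn about x total 0.295
after turn slide [ 0.017 -0.059  1.846]
```

View pics/t2.png

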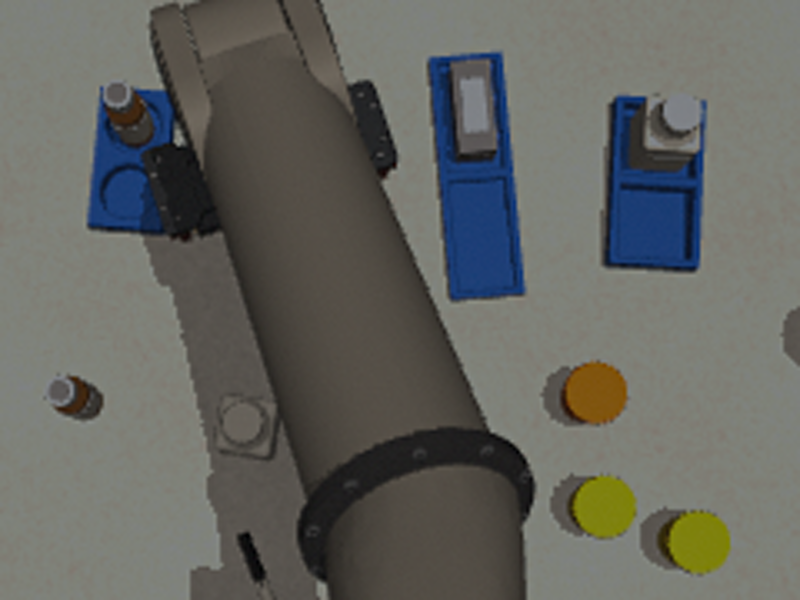

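Call:
arm_command([
  {"slide": [0,0,0],"dr": [0.098,0,0],"jaw": 1},
  {"slide": [0,0,0],"dr": [0.098,0,0],"jaw": 1},
  {"slide": [0,0,0],"dr": [0.099,0,0],"jaw": 1},
  {"slide": [0,-0.015,0.45],"dr": [0,0,0],"jaw": 1},
  {"slide": [0,-0.015,0.45],"dr": [0,0,0],"jaw": 1},
  {"slide": [0,-0.015,0.45],"dr": [0,0,0],"jaw": 1},
  {"slide": [0,-0.015,0.45],"dr": [0,0,0],"jaw": 1},
  {"slide": [0,0,0.05],"dr": [0,0,0],"jaw": 1},
])

```text
time: 6.92
eef_pos: [427.6, 112.0, 350.9]
ee_rot: [-0.706, 0.042, 0.706, 0.042]
ft_force: [0.9, -1.2, 0.1]
gripper_width: 87.7
```

```bash
python3 plan.py 431.8 112 66 -97; python3 snap.py w3 wrist
```

```text
t 6.92 grasp [427.5 111.9 187.9] psi -96.8 xaxis [-0.001 -0.001 -1.   ] w 87.7 F [ 0.9 -1.2  0.1] q7 -2.14 -0.19
slide [ 1.219 -0.007 -0.044] |D| 122.0
turn about x total 0.002
after turn slide [ 1.219 -0.006 -0.043]
```

View pics/w3.png

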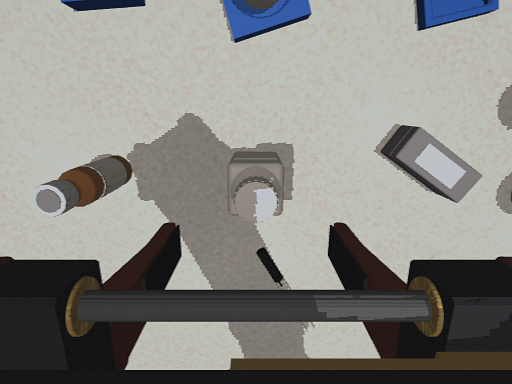

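The square bottle is at (257,180), centred and square to the jaws. Descend and grip.

Call:
arm_command([
  {"slide": [0.3,0,-0.045],"dr": [0,0,0],"jaw": 1},
  {"slide": [0.4,0,0],"dr": [0,0,0],"jaw": 1},
  {"slide": [0.4,0,0],"dr": [0,0,0],"jaw": 1},
  {"slide": [0.12,0,0],"dr": [0,0,0],"jaw": 1},
  {"slide": [0,0,0],"dr": [0,0,0],"jaw": 0},
  {"slide": [0,0,0],"dr": [0,0,0],"jaw": 0},
  {"slide": [0,0,0],"dr": [0,0,0],"jaw": 0},
  {"slide": [0,0,0],"dr": [0,0,0],"jaw": 0},
], force=25)

```text
time: 7.98
eef_pos: [434.9, 111.2, 229.4]
ee_rot: [0.706, -0.043, -0.705, -0.043]
ft_force: [0.7, -0.4, 1.4]
gripper_width: 51.2
```

```bash
python3 plan.py 630.5 -252 190 87.3
```

```text
t 7.97 grasp [435.1 111.2  66.4] psi -97.0 xaxis [ 0.002  0.    -1.   ] w 51.2 F [ 0.7 -0.4  1.4] q7 -2.22 -0.22
slide [-1.234  3.368 -2.382] |D| 431.0
turn about x total -0.047
after turn slide [-1.236  3.536 -2.122]
```

Call:
arm_command([
  {"slide": [-0.2,0,0],"dr": [0,0,0],"jaw": 0},
  {"slide": [-0.4,0,0],"dr": [0,0,0],"jaw": 0},
  {"slide": [-0.4,0,0],"dr": [0,0,0],"jaw": 0},
  {"slide": [-0.24,0,0],"dr": [-0.047,0,0],"jaw": 0},
])

```text
time: 8.48
eef_pos: [434.7, 111.2, 354.8]
ee_rot: [0.708, -0.016, -0.706, -0.017]
ft_force: [-0.3, -0.1, -1.6]
gripper_width: 50.0
```

Call:
arm_command([
  {"slide": [0,0.24,-0.15],"dr": [0,0,0],"jaw": 0},
  {"slide": [0,0.47,-0.285],"dr": [0,0,0],"jaw": 0},
  {"slide": [0,0.47,-0.285],"dr": [0,0,0],"jaw": 0},
  {"slide": [0,0.47,-0.285],"dr": [0,0,0],"jaw": 0},
  {"slide": [0,0.47,-0.285],"dr": [0,0,0],"jaw": 0},
  {"slide": [0,0.47,-0.285],"dr": [0,0,0],"jaw": 0},
  {"slide": [0,0.47,-0.285],"dr": [0,0,0],"jaw": 0},
  {"slide": [0,0.47,-0.285],"dr": [0,0,0],"jaw": 0},
])

```text
time: 9.48
eef_pos: [632.5, -253.2, 352.7]
ee_rot: [-0.707, 0.017, 0.707, 0.017]
ft_force: [0.8, 1.2, -1.1]
gripper_width: 49.6
```

```bash
python3 plan.py 633 -252 72.5 87.3;python3 snap.py w4 wrist
```

```text
t 9.47 grasp [ 632.5 -253.1  189.7] psi -92.7 xaxis [-0.  0. -1.] w 49.6 F [ 0.8  1.2 -1.1] q7 -1.35 0.32
slide [ 1.172 -0.011 -0.005] |D| 117.0
turn about x total -0.0
after turn slide [ 1.172 -0.012 -0.005]
```

View pics/w4.png

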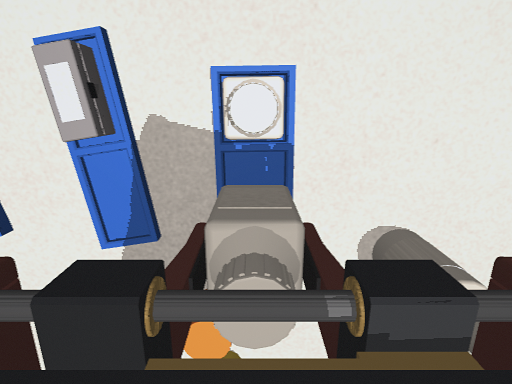

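The bottle is lined up with the rack's long axis over the empty pocket, with the taken bottle at (254,107). Lowering.

Call:
arm_command([
  {"slide": [0.35,-0.01,0],"dr": [0,0,0],"jaw": 0},
  {"slide": [0.35,0,0],"dr": [0,0,0],"jaw": 0},
  {"slide": [0.3,0,0],"dr": [0,0,0],"jaw": 0},
  {"slide": [0.1,0,0],"dr": [0,0,0],"jaw": 0},
  {"slide": [0.04,0,0],"dr": [0,0,0],"jaw": 0},
  {"slide": [0.015,0,0],"dr": [0,0,0],"jaw": 0},
  {"slide": [0.015,0,0],"dr": [0,0,0],"jaw": 0},
  {"slide": [0,0,0],"dr": [0,0,0],"jaw": 0},
])

```text
time: 10.52
eef_pos: [632.2, -250.8, 236.3]
ee_rot: [0.707, -0.017, -0.707, -0.017]
ft_force: [0.2, 0.0, -0.9]
gripper_width: 49.9
```

Call:
arm_command([
  {"slide": [0.01,0,0],"dr": [0,0,0],"jaw": 0},
  {"slide": [0.01,0,0],"dr": [0,0,0],"jaw": 0},
  {"slide": [0,0,0],"dr": [0,0,0],"jaw": 0},
])

```text
time: 10.9
eef_pos: [632.4, -250.9, 236.0]
ee_rot: [0.707, -0.017, -0.706, -0.017]
ft_force: [-4.4, 1.3, 11.8]
gripper_width: 49.9
```

Call:
arm_command([
  {"slide": [0,0,0],"dr": [0,0,0],"jaw": 0.75},
  {"slide": [0,0,0],"dr": [0,0,0],"jaw": 0.75},
  {"slide": [0,0,0],"dr": [0,0,0],"jaw": 0.75},
  {"slide": [-0.2,0,0],"dr": [0,0,0],"jaw": 0.75},
  {"slide": [-0.4,0,0],"dr": [0,0,0],"jaw": 0.75},
  {"slide": [-0.4,0,0],"dr": [0,0,0],"jaw": 1},
  {"slide": [-0.2,0,0],"dr": [0,0,0],"jaw": 1},
])

```text
time: 11.78
eef_pos: [632.6, -251.0, 357.4]
ee_rot: [0.708, -0.017, -0.705, -0.017]
ft_force: [0.3, -0.1, -0.5]
gripper_width: 82.4
```

```bash
python3 plan.py 425 -72 160 138.9; python3 snap.py w5 wrist
```

```text
t 11.78 grasp [ 633.3 -251.2  194.4] psi -92.8 xaxis [ 0.004 -0.001 -1.   ] w 82.4 F [ 0.3 -0.1 -0.5] q7 -1.35 0.32
slide [ 0.333 -1.69   2.168] |D| 277.0
turn about x total -0.574
after turn slide [ 0.344 -2.748  0.019]
```

View pics/w5.png

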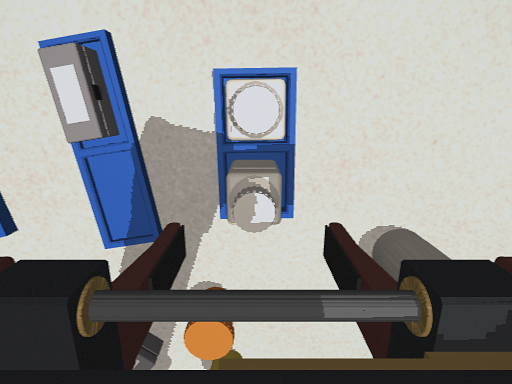

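The square bottle (254,195) is down in the empty pocket beside the taken one. Next is the slide box.

Call:
arm_command([
  {"slide": [0,0,0],"dr": [-0.096,0,0],"jaw": 1},
  {"slide": [0,0,0],"dr": [-0.096,0,0],"jaw": 1},
  {"slide": [0,0,0],"dr": [-0.096,0,0],"jaw": 1},
  {"slide": [0,0,0],"dr": [-0.096,0,0],"jaw": 1},
  {"slide": [0,0,0],"dr": [-0.096,0,0],"jaw": 1},
  {"slide": [0,0,0],"dr": [-0.094,0,0],"jaw": 1},
])

```text
time: 12.58
eef_pos: [631.7, -250.6, 352.5]
ee_rot: [-0.642, -0.295, 0.643, -0.294]
ft_force: [0.9, -0.7, -0.2]
gripper_width: 87.9
```

Call:
arm_command([
  {"slide": [0.05,-0.45,0],"dr": [0,0,0],"jaw": 1},
  {"slide": [0.05,-0.45,0],"dr": [0,0,0],"jaw": 1},
  {"slide": [0.05,-0.45,0],"dr": [0,0,0],"jaw": 1},
  {"slide": [0.05,-0.45,0],"dr": [0,0,0],"jaw": 1},
  {"slide": [0.05,-0.45,0],"dr": [0,0,0],"jaw": 1},
  {"slide": [0.05,-0.45,0],"dr": [0,0,0],"jaw": 1},
  {"slide": [0,-0.05,0],"dr": [0,0,0],"jaw": 1},
])

```text
time: 13.45
eef_pos: [422.2, -68.5, 322.7]
ee_rot: [-0.642, -0.294, 0.644, -0.293]
ft_force: [0.6, 0.3, 0.5]
gripper_width: 87.9
```

```bash
python3 plan.py 425 -72 33 138.9; python3 snap.py w6 wrist
```

```text
t 13.45 grasp [421.7 -68.5 159.7] psi -40.9 xaxis [-0.003 -0.    -1.   ] w 87.9 F [0.6 0.3 0.5] q7 -0.8 0.33
slide [1.266 0.051 0.002] |D| 127.0
turn about x total 0.002
after turn slide [1.267 0.048 0.005]
```

View pics/w6.png

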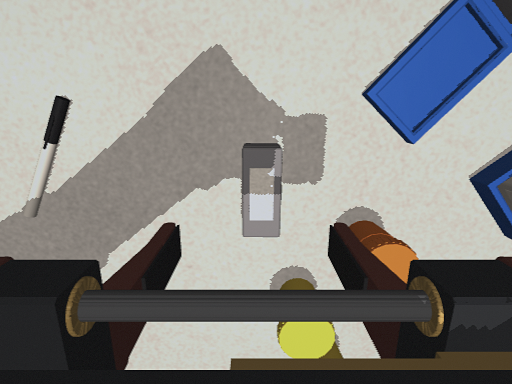

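The slide box (262,190) is aligned between the jaws. Descend and grip.

Call:
arm_command([
  {"slide": [0.3,0.045,0],"dr": [0,0,0],"jaw": 1},
  {"slide": [0.4,0,0],"dr": [0,0,0],"jaw": 1},
  {"slide": [0.4,0,0],"dr": [0,0,0],"jaw": 1},
  {"slide": [0.16,0,0],"dr": [0,0,0],"jaw": 1},
  {"slide": [0,0,0],"dr": [0,0,0],"jaw": 0},
  {"slide": [0,0,0],"dr": [0,0,0],"jaw": 0},
  {"slide": [0,0,0],"dr": [0,0,0],"jaw": 0},
  {"slide": [0,0,0],"dr": [0,0,0],"jaw": 0},
], force=20)

```text
time: 14.5
eef_pos: [428.5, -73.1, 198.3]
ee_rot: [0.644, 0.292, -0.643, 0.293]
ft_force: [1.1, 0.0, 0.4]
gripper_width: 51.4
```

Call:
arm_command([
  {"slide": [0,0,0],"dr": [0,0,0],"jaw": 0},
])

```text
time: 14.62
eef_pos: [428.3, -73.0, 198.1]
ee_rot: [0.644, 0.293, -0.643, 0.293]
ft_force: [0.2, -0.1, 0.1]
gripper_width: 41.2
```

```bash
python3 plan.py 618 -95 120 96.3
```

```text
t 14.62 grasp [428.4 -73.1  35.1] psi -41.1 xaxis [ 0.001 -0.    -1.   ] w 41.2 F [ 0.2 -0.1  0.1] q7 -0.94 0.26
slide [-0.848  1.574 -1.081] |D| 209.0
turn about x total 0.474
after turn slide [-0.849  0.426 -1.86 ]
```

Call:
arm_command([
  {"slide": [0,0,0],"dr": [0,0,0],"jaw": 0},
  {"slide": [0,0,0],"dr": [0,0,0],"jaw": 0},
  {"slide": [0,0,0],"dr": [0,0,0],"jaw": 0},
])

```text
time: 15.0
eef_pos: [428.2, -73.0, 197.9]
ee_rot: [0.644, 0.293, -0.644, 0.293]
ft_force: [-1.2, -0.1, 5.4]
gripper_width: 36.2
```

Call:
arm_command([
  {"slide": [-0.25,0,0],"dr": [0,0,0],"jaw": 0},
  {"slide": [-0.4,0,0],"dr": [0,0,0],"jaw": 0},
  {"slide": [-0.2,0,0],"dr": [0.08,0,0],"jaw": 0},
  {"slide": [0,0,0],"dr": [0.1,0,0],"jaw": 0},
  {"slide": [0,0,0],"dr": [0.1,0,0],"jaw": 0},
  {"slide": [0,0,0],"dr": [0.1,0,0],"jaw": 0},
  {"slide": [0,0,0],"dr": [0.094,0,0],"jaw": 0},
  {"slide": [0,0,0],"dr": [0,0,0],"jaw": 0},
])

```text
time: 16.0
eef_pos: [428.0, -72.9, 282.5]
ee_rot: [-0.706, -0.039, 0.706, -0.039]
ft_force: [0.1, -0.2, -0.9]
gripper_width: 36.0
```

```bash
python3 plan.py 618 -95 120 96.3
```

```text
t 16.0 grasp [428.  -72.9 119.5] psi -83.6 xaxis [-0. -0. -1.] w 36.0 F [ 0.1 -0.2 -0.9] q7 -1.52 0.2
slide [-0.006  0.43  -1.864] |D| 191.0
turn about x total 0.001
after turn slide [-0.005  0.428 -1.865]
```

Call:
arm_command([
  {"slide": [0,0.06,-0.26],"dr": [0,0,0],"jaw": 0},
  {"slide": [0,0.1,-0.43],"dr": [0,0,0],"jaw": 0},
  {"slide": [0,0.1,-0.43],"dr": [0,0,0],"jaw": 0},
  {"slide": [0,0.1,-0.43],"dr": [0,0,0],"jaw": 0},
  {"slide": [0,0.07,-0.31],"dr": [0,0,0],"jaw": 0},
  {"slide": [0,0,0],"dr": [0,0,0],"jaw": 0},
])

```text
time: 16.75
eef_pos: [619.3, -95.5, 282.1]
ee_rot: [0.706, 0.04, -0.706, 0.04]
ft_force: [-0.5, 0.0, -0.3]
gripper_width: 35.7
```

```bash
python3 plan.py 618 -95 41 96.3;python3 snap.py w7 wrist;python3 snap.py s7 side
```

```text
t 16.75 grasp [619.5 -95.5 119.1] psi -83.6 xaxis [ 0.001  0.    -1.   ] w 35.7 F [-0.5  0.  -0.3] q7 -1.5 0.17
slide [ 0.781 -0.006  0.015] |D| 78.0
turn about x total 0.001
after turn slide [ 0.781 -0.006  0.014]
```

View pics/w7.png

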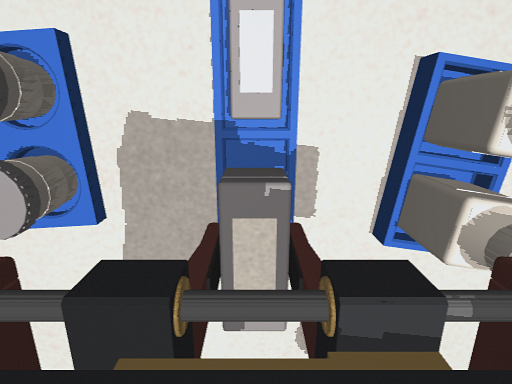

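View pics/s7.png

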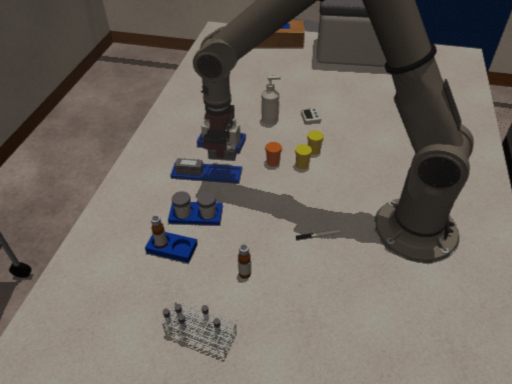

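The wrist view shows the box level over the empty pocket. In the side view, the cup (207,207) and square bottle sit in their racks. Lowering; target grasp height is 41.

Call:
arm_command([
  {"slide": [0.25,0,0.01],"dr": [0,0,0],"jaw": 0},
  {"slide": [0.3,0,0],"dr": [0,0,0],"jaw": 0},
  {"slide": [0.15,0,0],"dr": [0,0,0],"jaw": 0},
  {"slide": [0.04,0,0],"dr": [0,0,0],"jaw": 0},
  {"slide": [0.03,0,0],"dr": [0,0,0],"jaw": 0},
  {"slide": [0.01,0,0],"dr": [0,0,0],"jaw": 0},
  {"slide": [0,0,0],"dr": [0,0,0],"jaw": 0},
])

```text
time: 17.73
eef_pos: [617.0, -95.5, 205.2]
ee_rot: [0.706, 0.039, -0.706, 0.039]
ft_force: [0.1, 0.2, 0.2]
gripper_width: 35.8
```

Call:
arm_command([
  {"slide": [0.01,0,0],"dr": [0,0,0],"jaw": 0},
  {"slide": [0.01,0,0],"dr": [0,0,0],"jaw": 0},
  {"slide": [0,0,0],"dr": [0,0,0],"jaw": 0},
])

```text
time: 18.1
eef_pos: [617.0, -95.5, 204.0]
ee_rot: [0.706, 0.038, -0.706, 0.039]
ft_force: [-3.7, 0.7, 9.1]
gripper_width: 36.0
```

Call:
arm_command([
  {"slide": [0,0,0],"dr": [0,0,0],"jaw": 0.7},
  {"slide": [0,0,0],"dr": [0,0,0],"jaw": 0.7},
  {"slide": [0,0,0],"dr": [0,0,0],"jaw": 0.7},
  {"slide": [0,0,0],"dr": [0,0,0],"jaw": 0.7},
  {"slide": [-0.3,0,0],"dr": [0,0,0],"jaw": 0.7},
  {"slide": [-0.5,0,0],"dr": [0,0,0],"jaw": 0.7},
  {"slide": [-0.5,0,0],"dr": [0,0,0],"jaw": 1},
  {"slide": [-0.3,0,0],"dr": [0,0,0],"jaw": 1},
])

```text
time: 19.1
eef_pos: [617.1, -95.6, 365.5]
ee_rot: [0.707, 0.038, -0.705, 0.039]
ft_force: [0.9, -0.2, -0.1]
gripper_width: 78.5
```

```bash
python3 plan.py 454 264.5 200;python3 snap.py w8 wrist
```

```text
t 19.1 grasp [617.6 -95.6 202.5] psi -83.7 xaxis [ 0.003 -0.    -1.   ] w 78.5 F [ 0.9 -0.2 -0.1] q7 -1.48 0.18
slide [ 0.019 -3.758  1.234] |D| 396.0
```

View pics/w8.png

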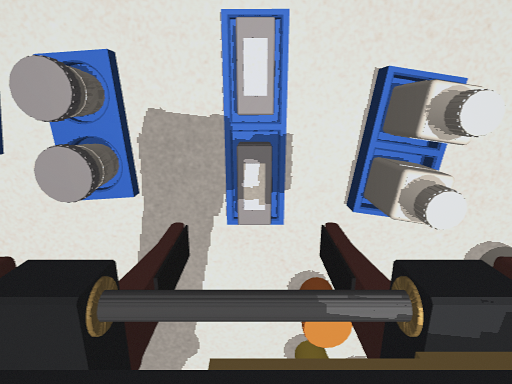

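The slide box (255,185) lies in its pocket. Last is the culture bottle.

Call:
arm_command([
  {"slide": [0,-0.24,0.08],"dr": [0,0,0],"jaw": 1},
  {"slide": [0,-0.5,0.165],"dr": [0,0,0],"jaw": 1},
  {"slide": [0,-0.5,0.165],"dr": [0,0,0],"jaw": 1},
  {"slide": [0,-0.5,0.165],"dr": [0,0,0],"jaw": 1},
  {"slide": [0,-0.5,0.165],"dr": [0,0,0],"jaw": 1},
  {"slide": [0,-0.5,0.165],"dr": [0,0,0],"jaw": 1},
  {"slide": [0,-0.5,0.165],"dr": [0,0,0],"jaw": 1},
  {"slide": [0,-0.5,0.165],"dr": [0,0,0],"jaw": 1},
])

```text
time: 20.15
eef_pos: [452.2, 264.1, 362.4]
ee_rot: [0.706, 0.039, -0.706, 0.039]
ft_force: [1.4, 0.3, -0.4]
gripper_width: 87.7
```

```bash
python3 plan.py 454 264.5 68;python3 snap.py w9 wrist
```

```text
t 20.15 grasp [452.3 264.1 199.4] psi -83.7 xaxis [ 0. -0. -1.] w 87.7 F [ 1.4  0.3 -0.4] q7 -2.23 -0.36
slide [ 1.314 -0.002 -0.018] |D| 131.0
```

View pics/w9.png

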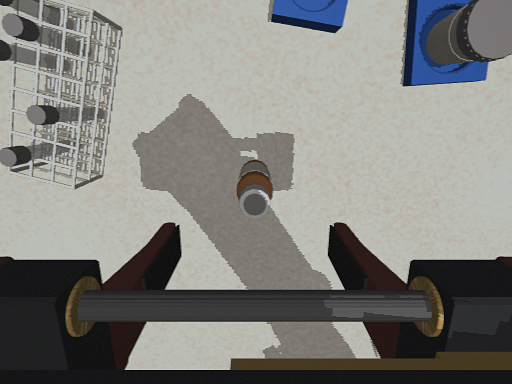

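The culture bottle (255,190) is centred between the jaws and the tube rack is clear. Descend and grip.

Call:
arm_command([
  {"slide": [0.4,0,-0.02],"dr": [0,0,0],"jaw": 1},
  {"slide": [0.45,0,0],"dr": [0,0,0],"jaw": 1},
  {"slide": [0.35,0,0],"dr": [0,0,0],"jaw": 1},
  {"slide": [0.12,0,0],"dr": [0,0,0],"jaw": 1},
  {"slide": [0,0,0],"dr": [0,0,0],"jaw": 0},
  {"slide": [0,0,0],"dr": [0,0,0],"jaw": 0},
  {"slide": [0,0,0],"dr": [0,0,0],"jaw": 0},
  {"slide": [0,0,0],"dr": [0,0,0],"jaw": 0},
], force=20)

```text
time: 21.2
eef_pos: [455.4, 263.1, 231.5]
ee_rot: [0.707, 0.039, -0.706, 0.038]
ft_force: [-0.3, 0.1, -0.9]
gripper_width: 51.4
```

Call:
arm_command([
  {"slide": [0,0,0],"dr": [0,0,0],"jaw": 0},
  {"slide": [0,0,0],"dr": [0,0,0],"jaw": 0},
  {"slide": [0,0,0],"dr": [0,0,0],"jaw": 0},
  {"slide": [0,0,0],"dr": [0,0,0],"jaw": 0},
])

```text
time: 21.7
eef_pos: [455.3, 263.0, 230.8]
ee_rot: [0.706, 0.039, -0.706, 0.039]
ft_force: [0.1, -0.8, 1.9]
gripper_width: 33.6
```

```bash
python3 plan.py 646 230 190
```

```text
t 21.7 grasp [455.3 263.   67.8] psi -83.7 xaxis [ 0.  0. -1.] w 33.6 F [ 0.1 -0.8  1.9] q7 -2.31 -0.41
slide [-1.222  0.536 -1.86 ] |D| 229.0
```

Call:
arm_command([
  {"slide": [-0.25,0,0],"dr": [0,0,0],"jaw": 0},
  {"slide": [-0.4,0,0],"dr": [0,0,0],"jaw": 0},
  {"slide": [-0.35,0,0],"dr": [0,0,0],"jaw": 0},
  {"slide": [-0.2,0,0],"dr": [0,0,0],"jaw": 0},
])

```text
time: 22.2
eef_pos: [455.2, 263.1, 352.3]
ee_rot: [0.707, 0.039, -0.706, 0.038]
ft_force: [0.6, -0.2, -0.8]
gripper_width: 33.7
```

Call:
arm_command([
  {"slide": [0,0.06,-0.21],"dr": [0,0,0],"jaw": 0},
  {"slide": [0,0.11,-0.38],"dr": [0,0,0],"jaw": 0},
  {"slide": [0,0.11,-0.38],"dr": [0,0,0],"jaw": 0},
  {"slide": [0,0.11,-0.38],"dr": [0,0,0],"jaw": 0},
  {"slide": [0,0.09,-0.33],"dr": [0,0,0],"jaw": 0},
  {"slide": [0,0.055,-0.19],"dr": [0,0,0],"jaw": 0},
  {"slide": [0,0,0],"dr": [0,0,0],"jaw": 0},
])

```text
time: 23.08
eef_pos: [647.7, 229.3, 349.6]
ee_rot: [-0.706, -0.038, 0.706, -0.038]
ft_force: [-0.4, 0.9, -0.9]
gripper_width: 32.9
```

```bash
python3 plan.py 647 230 73.8;python3 snap.py w10 wrist
```

```text
t 23.07 grasp [647.6 229.1 186.6] psi -83.8 xaxis [-0.001 -0.001 -1.   ] w 32.9 F [-0.4  0.9 -0.9] q7 -2.02 -0.25
slide [ 1.128 -0.01   0.004] |D| 113.0
```

View pics/w10.png

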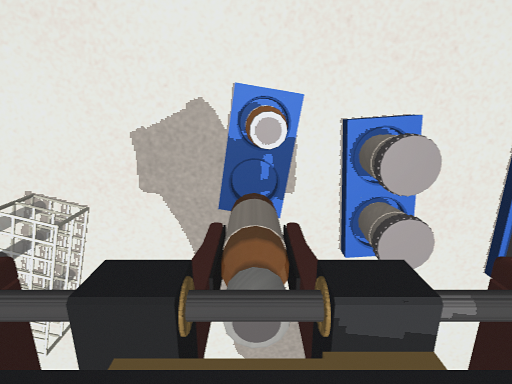

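Call:
arm_command([
  {"slide": [0.35,-0.01,0],"dr": [0,0,0],"jaw": 0},
  {"slide": [0.35,0,0],"dr": [0,0,0],"jaw": 0},
  {"slide": [0.28,0,0],"dr": [0,0,0],"jaw": 0},
  {"slide": [0.08,0,0],"dr": [0,0,0],"jaw": 0},
  {"slide": [0.03,0,0],"dr": [0,0,0],"jaw": 0},
  {"slide": [0.015,0,0],"dr": [0,0,0],"jaw": 0},
  {"slide": [0.01,0,0],"dr": [0,0,0],"jaw": 0},
  {"slide": [0,0,0],"dr": [0,0,0],"jaw": 0},
])

```text
time: 24.12
eef_pos: [647.0, 231.2, 239.8]
ee_rot: [0.706, 0.039, -0.706, 0.038]
ft_force: [0.3, -0.1, -1.1]
gripper_width: 33.8
```

Grasp is at 76.8, so about 3 mm to go.

Call:
arm_command([
  {"slide": [0.015,0,0],"dr": [0,0,0],"jaw": 0},
  {"slide": [0.01,0,0],"dr": [0,0,0],"jaw": 0},
  {"slide": [0.01,0,0],"dr": [0,0,0],"jaw": 0},
  {"slide": [0,0,0],"dr": [0,0,0],"jaw": 0},
])

```text
time: 24.62
eef_pos: [647.0, 231.5, 236.7]
ee_rot: [0.706, 0.039, -0.706, 0.039]
ft_force: [-2.0, -0.0, 6.2]
gripper_width: 33.3
```

Contact at the expected height. Release, rise and back away.

Call:
arm_command([
  {"slide": [0,0,0],"dr": [0,0,0],"jaw": 0.65},
  {"slide": [0,0,0],"dr": [0,0,0],"jaw": 0.65},
  {"slide": [0,0,0],"dr": [0,0,0],"jaw": 0.65},
  {"slide": [0,0,0],"dr": [0,0,0],"jaw": 0.65},
  {"slide": [-0.3,0,0],"dr": [0,0,0],"jaw": 0.65},
  {"slide": [-0.5,0,0],"dr": [0,0,0],"jaw": 0.65},
  {"slide": [-0.5,0,0],"dr": [0,0,0],"jaw": 0.65},
])

```text
time: 25.5
eef_pos: [646.6, 231.1, 366.8]
ee_rot: [-0.706, -0.039, 0.706, -0.039]
ft_force: [0.7, -0.6, 1.1]
gripper_width: 57.3
```

Call:
arm_command([
  {"slide": [-0.2,0,0.4],"dr": [0,0,0],"jaw": 0.65},
  {"slide": [0,0,0.5],"dr": [0,0,0],"jaw": 0.65},
  {"slide": [0,-0.2,0.5],"dr": [0,0,0],"jaw": 0.65},
  {"slide": [0,-0.4,0.4],"dr": [0,0,0],"jaw": 0.65},
  {"slide": [0,-0.5,0],"dr": [0,0,0],"jaw": 0.65},
  {"slide": [0,-0.5,0],"dr": [0,0,0],"jaw": 0.65},
  {"slide": [0,0,0],"dr": [0,0,0],"jaw": 0.65},
])

```text
time: 26.38
eef_pos: [448.4, 374.7, 385.9]
ee_rot: [-0.706, -0.042, 0.706, -0.04]
ft_force: [-0.5, -0.4, 0.1]
gripper_width: 57.1
```

```bash
python3 plan.py; python3 snap.py t11 top; python3 snap.py s11 side 90 50 330 260
cat > fin.py <<'E'
from h import *
pl=dict(cup=((613.4,84.8),70,27),square=((630.5,-252),112,17),culture=((646,230),118,13),slides=((618,-95),40,20))
for cam in ['t11','s11']:
    w=cloud(load(f'pics/{cam}.npz'))
    for n,(c,h,r) in pl.items():
        m=(np.hypot(w[...,0]-c[0],w[...,1]-c[1])<(50 if n=='slides' else r+14))&(w[...,2]>h-4)&(w[...,2]<h+20)
        P=w[m]
        if len(P)<5: print(cam,n,'few',len(P)); continue
        q=P[:,:2].astype(np.float32); rr=cv2.minAreaRect(q)
        A=np.c_[P[:,:2]-P[:,:2].mean(0),np.ones(len(P))]; mm=abs(P[:,2]-np.median(P[:,2]))<4
        k=np.linalg.lstsq(A[mm],P[mm,2],rcond=None)[0]
        print(cam,n,len(P),'rect',np.round(rr[0],1),np.round(rr[1],1),'d',np.round(np.array(rr[0])-c,1),'ztop',np.median(P[:,2]).round(1),'expect',h+6,'slope',k[:2].round(3))
E
python3 fin.py
```

```text
t 26.38 grasp [448.3 375.2 222.9] psi -83.4 xaxis [-0.001  0.003 -1.   ] w 57.1 F [-0.5 -0.4  0.1] q7 -2.4 -0.5
t11 cup 274 rect [612.2  82.5] [53.  52.7] d [-1.2 -2.3] ztop 75.8 expect 76 slope [0.005 0.005]
t11 square 124 rect [ 629.5 -249.5] [31.9 34.2] d [-1.   2.5] ztop 117.6 expect 118 slope [0.033 0.001]
t11 culture 66 rect [644.6 231.1] [23.4 23.2] d [-1.4  1.1] ztop 123.0 expect 124 slope [-0.002 -0.051]
t11 slides 351 rect [614.5 -95.7] [86.2 36.9] d [-3.5 -0.7] ztop 45.8 expect 46 slope [ 0.003 -0.002]
s11 cup 142 rect [623.5  87.9] [32.3 55.8] d [10.1  3.1] ztop 75.1 expect 76 slope [ 0.011 -0.015]
s11 square few 0
s11 culture 76 rect [644.3 234.3] [24.6 24.9] d [-1.7  4.3] ztop 123.2 expect 124 slope [-0.038 -0.003]
s11 slides few 0
```

View pics/s11.png

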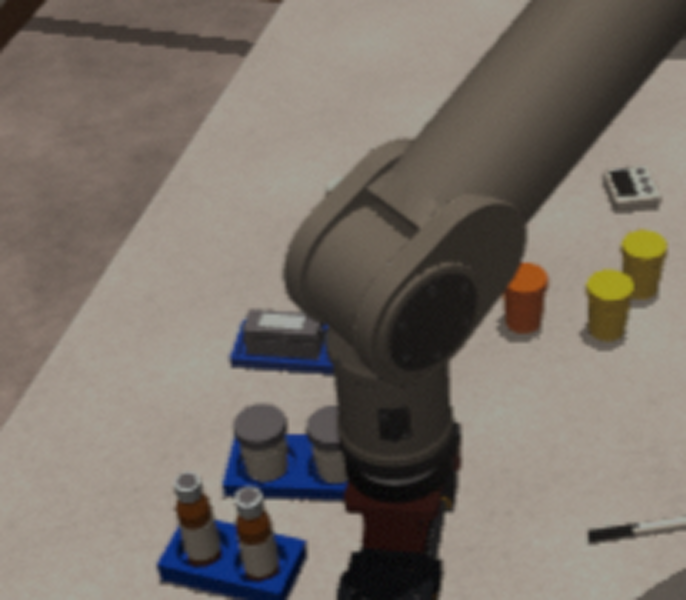

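View pics/t11.png

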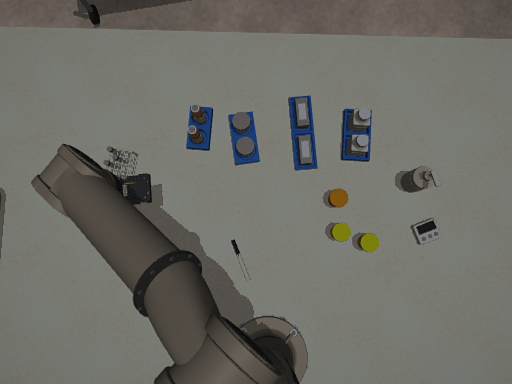

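The top view shows all four specimens in their pockets, within 4 mm and at the expected heights. The dispenser and tube rack are where they were, and the gripper hangs free at about z = 204. Handing in.

```bash
python3 -c "
from workcell import *
print(close_job())"
```

```text
the job is handed in; nothing more can be done
None
```

I put the grey cup, square bottle, slide box and culture bottle into the empty pockets of their racks and handed the job in at about 26.5 s of the 122 s allowed. Each was lowered until the wrist force showed floor contact (6–12 N), then released.

**Last checks (top camera):**

| Specimen | Distance from pocket centre | Top height, measured / expected |
|---|---|---|
| Cup | 2.6 mm | 75.8 / 76 mm |
| Square bottle | 2.7 mm | 117.6 / 118 mm |
| Culture bottle | 1.8 mm | 123.0 / 124 mm |
| Slide box | 3.6 mm | 45.8 / 46 mm |

- **Tilt:** the fitted slopes of the top faces were all 0.05 or less, so everything reads as upright.
- **Bystanders and look-alikes:** I judged these by eye in the last top view, without measuring. The dispenser, tube rack and the orange and yellow cups looked unmoved, and the gripper hung free of everything.

**Checks that failed or disagreed:** the arm blocked the final side view.
- It gave no reading for the square bottle or the slide box.
- The cup was half hidden, so its side-view centre came out about 10 mm off, but its height agreed (75.1 mm).
- The culture bottle was visible and roughly agreed, within about 5 mm and at 123.2 mm high.

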